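# Gauge the bore of a received bushing

## Task

Gauge the large bushing on the shipping counter: take the bore gauge out of its stand with its two side pads squeezed in, feel its nose down into the bushing until the flange sits fully on the rim, and let go so that the plungers spring out against the bore. Then press the cap on top down until it snaps and locks the reading, lift the gauge out by the bare upper handle (not by the pads) and set it upright back in its stand, still locked at the bore size, and let go. Go gently, never pressing the gauge on the bushing with more than about 20 N, and leave the other things on the counter where they are.

Things in the scene. Friction and masses are not known exactly. Their poses are not given: they have to be found in the camera images.
- gauge_grip (a point): Upright metal bore gauge, 125 mm tall, 0.3 kg. Point on its axis 63 mm above its underside, half-way up the two black side pads (48 to 78 mm high, 18 mm wide, on its +x and -x sides, 43 mm over both). z up, x through both pads. Squeezing the pads in along x, to 32 mm over both (4 N each, then firm stops; hold with 15 to 25 N), draws the plungers in; released, they spring out.
- gauge_handle (a point): Point on the gauge's axis 97 mm above its underside (34 mm above gauge_grip), half-way up the bare upper handle: square, 20 x 20 mm, flats across the gauge's x and y. Gripped here (from 78 to 113 mm above the underside), the plungers are not moved. The handle runs on below, between the pads, to the flange.
- gauge_nose (a point): Centre of the gauge's underside, 63 mm below gauge_grip. The nose is round, 37 mm in diameter, 28 mm long, with a 1.5 mm chamfer at its foot.
- gauge_flange (a point): Point on the gauge's axis at the underside of its round flange (60 mm in diameter, 5 mm thick), 28 mm above the underside of the nose. This face comes to rest on the rim of the bushing, or on the top of the stand.
- tip_a (a point): Outer end of the brass plunger on the gauge's +x side, 14 mm above the underside. The distance between the two plunger ends is the reading: 47 mm free, 36 mm with the pads fully squeezed (inside the nose), 40 mm when they press on the bore of the large bushing (about 3 N each). Both plungers move in and out together.
- tip_b (a point): Outer end of the opposite brass plunger (-x side of the gauge).
- cap_top (a point): Centre of the top face of the lock cap as it stands when up, 125 mm above the gauge's underside (62 mm above gauge_grip); this point stays with the gauge and does not go down with the cap.
- lock_cap (a joint): Round cap, 16 mm in diameter, on top of the gauge. Value in m: 0 is up (free), growing downward. It takes a push of about 7 N; past half-way it snaps down by itself to 0.005, its stop, stays there and pins both plungers (a further push does not free it). It goes home only with the reading near the bore size. Once locked, the pads should not be squeezed: that could force the lock.
- nest: Aluminium gauging nest fixed to the counter: a low square tray 115 x 115 mm, 31 mm high at its lips, with a foam pad on which the large steel bushing stands upright: a plain tube, outside 64 mm, bore 40 mm, 40 mm high, square-edged, open at the top. Origin: centre of the nest's underside, on the counter.
- nest_mid (a point): Middle of the nest at the height of the bushing's rim, 67 mm above the counter. The bushing's axis is NOT here: it lies several mm off, at most 6 mm along each of the nest's two sides (x and y of this frame), and must be found by feel or eye. The bushing yields 1 mm downward for every 4 N (after the first 0.5 N) and slides sideways on its pad if pushed with more than about 8 N.
- stand_top (a point): Centre of the top of the gauge's stand, 45 mm above the counter: a grey block 110 x 100 mm fixed to the counter, with an oblong slot right through, 60 mm along its x and 48 mm along its y. The gauge starts here with its nose in the slot and its flange on the top, its plungers along the slot; locked at the bore size it fits at any yaw.
- doorknob: Brass doorknob sample, 60 mm in diameter and 60 mm high, loose bystander, origin at the centre of its foot.
- grommet_tin: Blue round tin with a rubber lid, 75 mm in diameter, 34 mm high, loose bystander, origin at the centre of its foot.
- carton_sealer: White plastic carton sealer (tape gun), 150 x 55 mm and 107 mm high, loose bystander, origin at the centre of its foot.
- small_bushing: Small steel bushing, outside 36 mm, bore 24 mm, 30 mm high: not the one to gauge, loose bystander, origin at the centre of its foot.
- hex_nut: Large steel hexagon blank, 38 mm across the corners, 16 mm high, loose bystander, origin at the centre of its foot.
Not all that is in view belongs to the job. What is shaped like the part that bears gauge_grip but pink or turquoise is not meant. What is shaped like the nest but turquoise is not meant.

How it is judged:
By the outcome, as a careful person would: the job done as asked, in the order asked, and still so for the second after the job is handed in, with the robot touching nothing.
It also fails if it takes over 72 s, if anything falls off the work surface, if the arm or the gripper's body presses on something with over 40 N, if the wrist force passes 120 N, or if a joint passes its speed limit or range.

## Robot

A 6-joint arm with a two-finger parallel gripper is mounted at the origin on the work surface. World frame = base frame: x ahead of the robot, y to its left, z up, the work surface at z = 0. Lengths are in m, angles in rad, forces in N, time in s.
With the tool pointing down it reaches from about 0.35 to 0.775 m from the base axis. Payload 5.5 kg.
Tool frame: the origin (TCP) lies at the very end of the fingers, on their centre line; the grasp point (between the pads) lies 19 mm behind it (env.grip_point_offset is the distance from the TCP to the grasp point, in m); z points along the fingers, y is the line along which they close (so a half turn about z gives the same grasp; the last joint's range is limited). The gripper opens to 85 mm and grips with 20 to 120 N. Pads are 22 mm wide; open, the fingers measure 114 mm over their backs; the gripper's body (76 mm by 85 mm) begins 54 mm behind the grasp point. The pads swing forward as they close: fully open they stand 13 mm farther back than shut.
Start: joints at [1.159, 0.313, 0.046, 1.304, 0, 1.431], TCP at [0.154, 0.554, 0.231] pointing down, gripper open.
Joint ranges: [-2.76, 2.76], [-0.86, 1.69], [-1.03, 1.26], [-2.2, 2.34], [-1.47, 1.5], [-3.14, 3.14]. Speed limits (rad/s): [2.57, 2.57, 3.14, 3.14, 3.14, 3.14].

## Interface

Orientations are given as a unit quaternion [w, x, y, z].
In Python, from workcell import sensors, imaging, workorder, env gives the robot as it stands.
- The arm moves only by the shell command python3 -m handwheel 'ROWS' [FORCE]. ROWS is JSON, a list of rows, each a list of 5 numbers: the shift along the tool's x, y, z in mm, then the turn about the tool's z in rad, then the opening, from 0 (shut) to 1 (fully open). A call has 1 to 8 rows; each row is the pose to reach, as a shift and turn from the pose commanded when the call began, along the tool's axes at that moment; what a row does not reach only later rows make up. A row lasts 1/10 s, in which the tool goes at most 50 mm and 8.59 degrees, less where a joint would pass 70% of its speed; a pose out of reach is approached as far as the arm can. A call with a gripper value outside its range is refused whole. The fingers move at their own pace and stop on an object; FORCE is the grip in N (left out, the last holds). Time passes only in rows, so rows that repeat a pose let the fingers close. It gives the time, the measured TCP pose, the force, the opening and the grip force at its end, in the units of the state.
- sensors.get_state(): the state, without advancing time (a new reading comes with each control period).
- imaging.read_camera(name): name is "side" or "top" or "wrist"; returns a dict with "color" (420x560x3 uint8, blue, green, red), "z_map" (420x560 float32, m along the optical axis (not along the pixel's ray), 0 where there is no reading), "fx", "fy", "cx", "cy" (pixels), "k1" (the pictures are not rectified: a ray, as slopes to the right and down, at radius r is drawn at 1 + k1 r^2 times it, then the intrinsics apply), "xyz" and "rotation" of the camera in the world. Camera axes: x right, y down, z forward; pixel columns grow to the right and rows downward; lengths in m; the calibration is good to about 2 mm. A picture is of the moment at which its call begins.
- workorder.hand_in(): hands the job in; it is judged then, once.
The state is a dict: "clock": time; "joint_pos": joint angles; "qvel": joint speeds; "tau": joint torques, N m; "tcp_pos": TCP position; "orientation": TCP orientation; "wrist_force": force on the tool from outside, world axes, zero at the start; "ft_torque": the same for the moment, N m; "finger_gap": finger opening in m; "grip_force": force on a finger pad.
Only numpy, scipy, OpenCV 4.12 (cv2) and the standard library are available. Lean on these libraries where they do the work, as an engineer would, in place of code of your own. Each camera call takes 0.05 s, during which the arm holds its last target. There are 200 camera calls.

## Working session

There is one attempt and no reset: what is moved stays moved. The work goes in short steps, Python scripts to look and compute and a shell command to move; the robot and the scene stay as the last step left them, time stands still between calls to the robot, and variables do not carry over. Pictures are saved under pics/ and viewed, at most 11 in all, crops included, and the job is handed in when it is done.

```bash
ls; mkdir -p pics; cat > h.py <<'E'
import numpy as np, cv2
from workcell import sensors, imaging, workorder, env
def ray(c,u,v):
    x=(u-c["cx"])/c["fx"]; y=(v-c["cy"])/c["fy"]
    a,b=x,y
    for _ in range(20):
        s=1+c["k1"]*(a*a+b*b); a,b=x/s,y/s
    return np.array([a,b,1.0])
def onplane(c,u,v,z):
    R=np.array(c["rotation"]); R=R if R.shape==(3,3) else None
    d=R@ray(c,u,v); p=np.array(c["xyz"]); return p+d*(z-p[2])/d[2]
def depthpt(c,u,v):
    return np.array(c["xyz"])+np.array(c["rotation"])@ray(c,u,v)*c["z_map"][int(v),int(u)]
def toTool(dw,s=None):
    s=s or sensors.get_state(); w,x,y,z=s["orientation"]
    from scipy.spatial.transform import Rotation as Ro
    return Ro.from_quat([x,y,z,w]).inv().apply(dw)*1000
E
python3 - <<'E'
from h import *
s=sensors.get_state(); print({k:np.round(v,3).tolist() for k,v in s.items()}); print(env.grip_point_offset)
for n in("top","side"):
    c=imaging.read_camera(n); cv2.imwrite(f"pics/{n}0.png",c["color"]); print(n,c["fx"],c["cx"],c["cy"],c["k1"],c["xyz"],c["rotation"])
E
```

```text
pics
{'clock': 0.0, 'joint_pos': [1.159, 0.314, 0.045, 1.304, -0.0, 1.431], 'qvel': [0.001, 0.0, 0.001, -0.0, 0.001, 0.0], 'tau': [0.001, -48.062, 29.853, 0.019, -0.0, -0.0], 'tcp_pos': [0.154, 0.553, 0.23], 'orientation': [-0.0, 0.135, 0.991, -0.001], 'wrist_force': [-1.205, 0.823, 0.205], 'ft_torque': [-0.023, 0.018, 0.075], 'grip_force': 0.0, 'finger_gap': 0.085}
0.0187
top 413.258963207331 284.0644249784572 208.67538273691554 -0.10214236466601129 [ 0.40531839 -0.07766855  1.26344805] [-0.04505202  0.71450107 -0.69597321  0.05549622]
side 439.8479526976337 286.3556708676517 205.20629512145035 0.030652254867838086 [ 0.26284065 -0.65225024  0.76903229] [-0.36114111  0.90251565 -0.21791605  0.08692064]
```

View pics/top0.png

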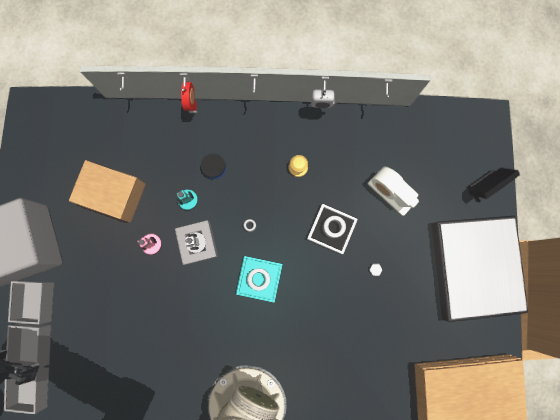

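View pics/side0.png

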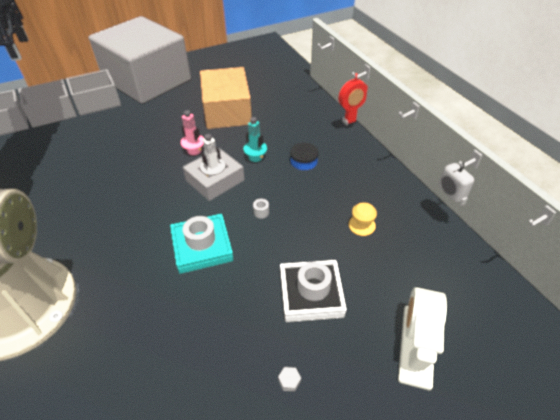

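The top view shows these candidates. Gauges: metal in the grey stand (195,242), pink (150,243), turquoise (187,198). Nests: aluminium with white lips (333,228), turquoise (260,280). I choose the metal gauge and the aluminium nest, and check both in a close crop.

```bash
python3 - <<'E'
s=open('h.py').read()
s=s.replace('''    R=np.array(c["rotation"]); R=R if R.shape==(3,3) else None
    d=R@ray''','''    d=rot(c["rotation"])@ray''').replace('np.array(c["rotation"])@','rot(c["rotation"])@')
s=s.replace("def ray","from scipy.spatial.transform import Rotation as Ro\ndef rot(q): return Ro.from_quat([q[1],q[2],q[3],q[0]]).as_matrix()\ndef ray",1)
open('h.py','w').write(s)
from h import *
c=imaging.read_camera("top"); d=imaging.read_camera("side"); im=c["color"]; hsv=cv2.cvtColor(im,cv2.COLOR_BGR2HSV)
a=cv2.resize(im[205:280,130:240],None,fx=4,fy=4,interpolation=cv2.INTER_CUBIC)
b=cv2.resize(d["color"][120:200,170:280],(440,320),interpolation=cv2.INTER_CUBIC)[:300]
e=cv2.resize(im[190:265,295:370],(300,300),interpolation=cv2.INTER_CUBIC)
cv2.imwrite("pics/crop1.png",cv2.resize(np.hstack([a,b,e])[:,:],None,fx=.67,fy=.67))
def boxes(u0,u1,v0,v1,lo,z,name):
    g=cv2.cvtColor(im,cv2.COLOR_BGR2GRAY)[v0:v1,u0:u1]
    m=(g>lo).astype(np.uint8); cn,_=cv2.findContours(m,cv2.RETR_EXTERNAL,cv2.CHAIN_APPROX_NONE)
    k=max(cn,key=cv2.contourArea); bx=cv2.boxPoints(cv2.minAreaRect(k))+[u0,v0]
    P=np.array([onplane(c,u,v,z) for u,v in bx]); print(name,bx.round(1).tolist(),P.mean(0).round(4))
    for i in range(4):
        q=P[(i+1)%4]-P[i]; print(np.linalg.norm(q).round(4),np.degrees(np.arctan2(q[1],q[0])).round(1))
boxes(170,222,215,270,70,.045,"stand")
boxes(300,365,198,260,100,.031,"nest")
print("bushing?",onplane(c,335,227,.067),"gauge top px", onplane(c,193,240,.125))
E
```

```text
stand [[170.0, 215.0], [221.0, 215.0], [221.0, 269.0], [170.0, 269.0]] [0.4742 0.1656 0.045 ]
0.1528 -88.4
0.1592 -177.5
0.1503 91.8
0.1598 3.4
nest [[306.3, 238.9], [321.8, 202.9], [358.1, 218.5], [342.7, 254.4]] [ 0.5259 -0.24    0.031 ]
0.1188 -22.1
0.1194 -111.9
0.1186 157.1
0.1179 68.2
bushing? [ 0.52707365 -0.24315791  0.067     ] gauge top px [0.47449911 0.15649221 0.125     ]
```

View pics/crop1.png

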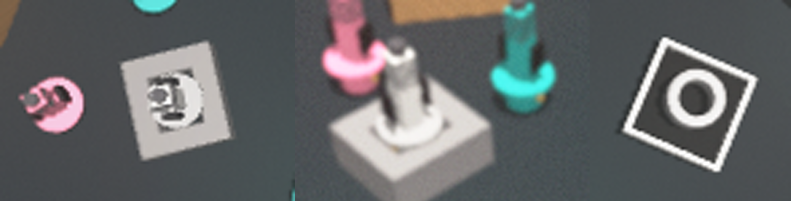

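The crop confirms it: metal gauge with two black pads (pink and turquoise look-alikes stand apart), and a white-lipped nest with the large bushing. Next I refine the stand and work out the first approach.

```bash
python3 - <<'E'
from h import *
c=imaging.read_camera("top"); im=c["color"]; u0,u1,v0,v1=168,224,213,272
g=cv2.cvtColor(im,cv2.COLOR_BGR2GRAY)[v0:v1,u0:u1]
m=(g>110).astype(np.uint8); k=max(cv2.findContours(m,0,1)[0],key=cv2.contourArea); bx=cv2.boxPoints(cv2.minAreaRect(k))+[u0,v0]
P=np.array([onplane(c,u,v,.045) for u,v in bx]); print(P.mean(0))
for i in range(4):
    q=P[(i+1)%4]-P[i]; print(np.linalg.norm(q).round(4),np.degrees(np.arctan2(q[1],q[0])).round(1))
s=sensors.get_state(); t=P.mean(0).copy(); t[2]=.26
print(toTool(t-s["tcp_pos"]))
for ax in([1,0,0],[0,1,0]): print(toTool(ax)/1000)
w=imaging.read_camera("wrist"); print(w["xyz"],w["fx"],w["cx"],w["cy"],rot(w["rotation"]).round(3)); print(toTool(w["xyz"]-s["tcp_pos"]))
E
```

```text
[0.47356395 0.16678891 0.045     ]
0.1037 -74.3
0.1116 -163.3
0.1025 105.7
0.1116 17.3
[-411.41841425 -286.98570388  -28.93232375]
[-9.63279508e-01  2.68500415e-01 -3.41752784e-04]
[ 2.68500610e-01  9.63279167e-01 -8.17278307e-04]
[0.08049399 0.57481706 0.37339367] 366.21487584685707 281.5160317515118 212.04967272972374 [[ 0.269  0.918  0.292]
 [ 0.963 -0.256 -0.082]
 [-0.001  0.303 -0.953]]
[  76.77908173    0.46626347 -142.52871065]
```

```bash
python3 -m handwheel '[[0,0,-45,0,1],[-50,-35,-50,0.15,1],[-95,-66,-50,0.3,1],[-140,-98,-50,0.45,1],[-185,-129,-50,0.6,1],[-230,-160,-50,0.75,1],[-275,-192,-50,0.9,1],[-320,-223,-40,1.0,1]]'
python3 - <<'E'
from h import *
s=sensors.get_state(); print(s["joint_pos"]); t=np.array([.4736,.1668,.26]); print(toTool(t-s["tcp_pos"])); y=-np.array(toTool([1,0,0])); print("tool x yaw",np.degrees(np.arctan2(toTool([0,1,0])[0],toTool([1,0,0])[0])))
E
```

```text
clock: 1.1
tcp_pos: [0.3782, 0.2829, 0.2766]
orientation: [0.0, 0.596, 0.803, 0.001]
wrist_force: [0.4, 1.3, -0.1]
finger_gap: 0.0854
grip_force: 0.0
[ 4.71927927e-01  1.01366661e-01 -1.10496900e-01  1.35674014e+00
  1.00530431e-04  1.74875820e+00]
[-138.75488119   57.62677704   16.64156421]
tool x yaw 106.84305016045424
```

```bash
python3 -m handwheel '[[-46,19,5,0,1],[-92,38,10,0,1],[-139,58,15,0,1],[-139,58,15,0,1],[-139,58,15,0,1]]'
python3 - <<'E'
from h import *
w=imaging.read_camera("wrist"); cv2.imwrite("pics/w1.png",w["color"]); np.savez("w1.npz",**w,tcp=sensors.get_state()["tcp_pos"],ori=sensors.get_state()["orientation"])
E
```

```text
clock: 1.6
tcp_pos: [0.4736, 0.1676, 0.2604]
orientation: [-0.001, 0.595, 0.804, -0.0]
wrist_force: [-0.2, 1.5, -0.5]
finger_gap: 0.0855
grip_force: 0.0
```

View pics/w1.png

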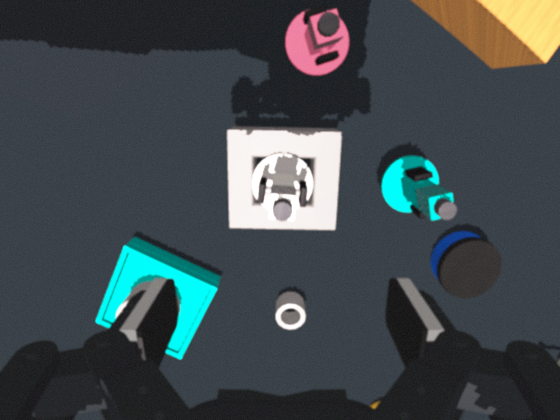

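The wrist view shows the gauge in its stand: cap at about (282,210), flange centre at about (283,183), pads left and right, in line with the fingers' closing line. Turquoise and pink gauges stand clear.

```bash
python3 - <<'E'
from h import *
w=dict(np.load("w1.npz")); im=w["color"]; 
cv2.imwrite("pics/w1c.png",cv2.resize(im[120:240,220:350],None,fx=5,fy=5,interpolation=cv2.INTER_CUBIC))
hsv=cv2.cvtColor(im,cv2.COLOR_BGR2HSV)
g=cv2.cvtColor(im,cv2.COLOR_BGR2GRAY)
zm=w["z_map"]
# height map
R=rot(w["rotation"]); H=np.zeros(g.shape); 
pts={}
for v in range(125,240):
  for u in range(220,350):
    if zm[v,u]>0: pts[u,v]=depthpt(w,u,v)
A=np.array(list(pts.values())); 
for lo,hi,n in((.048,.058,"flange"),(.138,.148,"cap"),(.120,.134,"handle top"),(.09,.097,"padtop")):
    q=A[(A[:,2]>lo)&(A[:,2]<hi)]; 
    if len(q): 
        (cx,cy),r=cv2.minEnclosingCircle((q[:,:2]*1000).astype(np.float32)); print(n,len(q),q.mean(0).round(4),(cx,cy,r),cv2.minAreaRect((q[:,:2]*1000).astype(np.float32)))
print(onplane(w,282,210,.142),onplane(w,283,183,.05))
print(w["tcp"])
E
```

```text
flange 1471 [0.4732 0.1721 0.0501] (482.3547668457031, 161.76580810546875, 35.87566375732422) ((476.1112060546875, 162.70437622070312), (59.85606002807617, 59.328433990478516), 29.486507415771484)
cap 334 [0.4762 0.1631 0.1412] (476.0657653808594, 162.75799560546875, 8.02519702911377) ((476.343505859375, 162.66148376464844), (15.087382316589355, 15.382575035095215), 32.15330123901367)
handle top 372 [0.4751 0.1667 0.1289] (476.31884765625, 162.53668212890625, 14.211152076721191) ((476.360107421875, 162.6300048828125), (20.533023834228516, 20.94587516784668), 11.871358871459961)
padtop 334 [0.476  0.1642 0.0944] (476.4067077636719, 162.2729034423828, 22.894651412963867) ((476.26544189453125, 163.27589416503906), (43.05857467651367, 19.01316261291504), 11.419449806213379)
[0.47590662 0.16417148 0.142     ] [0.47711096 0.1637315  0.05      ]
[0.4729425  0.16855085 0.26063178]
```

View pics/w1c.png

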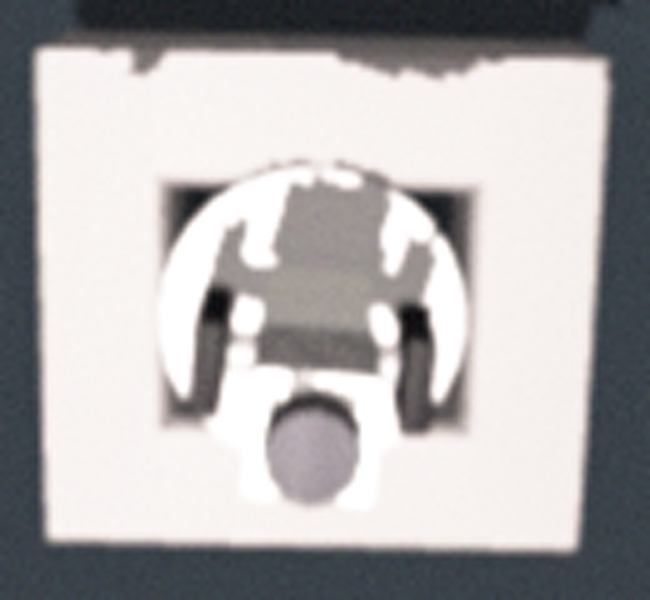

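```bash
python3 -m handwheel '[[-6,1,30,0.09,1],[-6,1,75,0.09,1],[-6,1,115,0.09,1],[-6,1,150,0.09,1],[-6,1,170,0.09,1],[-6,1,180,0.09,1],[-6,1,188,0.09,1],[-6,1,188,0.09,1]]'
```

```text
clock: 2.45
tcp_pos: [0.4757, 0.164, 0.0728]
orientation: [-0.0, 0.629, 0.777, 0.0]
wrist_force: [-0.5, 0.2, 0.3]
finger_gap: 0.0855
grip_force: 0.0
```

```bash
python3 - <<'E'
from h import *
s=sensors.get_state(); print(s["wrist_force"],s["tcp_pos"],s["joint_pos"])
print(toTool(np.array([.4763,.1627,.072])-s["tcp_pos"]), s["joint_pos"])
print("y yaw",np.degrees(np.arctan2(*toTool([1,1j*0,0])[1::-1].real)) if 0 else (toTool([1,0,0])/1000))
E
```

```text
[-0.47472616  0.2409772   0.2717637 ] [0.47570668 0.16400658 0.07281748] [ 1.72263174e-01  2.84101281e-01 -4.04809184e-01  8.81903982e-01
  1.23656182e-04  1.53262456e+00]
[-1.40179347  0.30731427  0.81729967] [ 1.72263174e-01  2.84101281e-01 -4.04809184e-01  8.81903982e-01
  1.23656182e-04  1.53262456e+00]
y yaw [-2.08885262e-01  9.77940154e-01 -3.90487271e-05]
```

```bash
python3 -m handwheel '[[-1,0,0,0,0.6],[-1,0,0,0,0.45],[-1,0,0,0,0.3],[-1,0,0,0,0.2],[-1,0,0,0,0.2],[-1,0,0,0,0.2],[-1,0,0,0,0.2],[-1,0,0,0,0.2]]' 20
```

```text
clock: 3.25
tcp_pos: [0.4766, 0.1622, 0.0738]
orientation: [0.0, 0.63, 0.777, 0.0]
wrist_force: [-1.5, -0.7, 5.9]
finger_gap: 0.0303
grip_force: 19.8
```

```bash
python3 -m handwheel '[[0,0,-3,0,0.2],[0,0,-10,0,0.2],[0,0,-25,0,0.2],[0,0,-50,0,0.2],[0,0,-75,0,0.2],[0,0,-90,0,0.2],[0,0,-90,0,0.2]]'
python3 - <<'E'
from h import *
s=sensors.get_state(); print(s["wrist_force"],s["grip_force"],s["finger_gap"],s["tcp_pos"]); w=imaging.read_camera("wrist"); c=imaging.read_camera("side")
cv2.imwrite("pics/lift.png",np.hstack([w["color"][150:,100:460],cv2.resize(c["color"][60:200,150:290],(270,270))]))if 0 else None
a=w["color"][160:400,120:440]; b=cv2.resize(c["color"][80:200,150:270],(240,240),interpolation=cv2.INTER_CUBIC)
cv2.imwrite("pics/lift.png",np.hstack([a,b]))
p=np.array([.526,-.24,.22]); print(toTool(p-s["tcp_pos"]))
E
```

```text
clock: 3.95
tcp_pos: [0.4779, 0.1625, 0.1652]
orientation: [0.001, 0.63, 0.777, 0.002]
wrist_force: [0.8, 0.3, -2.5]
finger_gap: 0.0301
grip_force: 20.7
[ 0.81225467  0.26499964 -2.52989234] 20.665904581546783 0.030060821428751192 [0.47786524 0.16251466 0.16520077]
[-403.73977663  -36.42283065  -54.82274792]
```

View pics/lift.png

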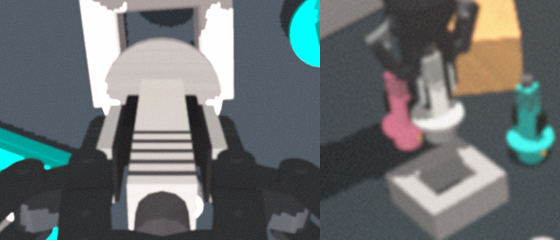

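```bash
python3 -m handwheel '[[-20,-2,-35,0,0.2],[-65,-6,-65,0,0.2],[-110,-10,-80,0,0.2],[-155,-14,-92,0,0.2],[-200,-18,-92,0,0.2],[-245,-22,-92,0,0.2],[-290,-26,-92,0,0.2],[-330,-30,-92,0,0.2]]'
```

```text
clock: 4.85
tcp_pos: [0.5147, -0.1688, 0.253]
orientation: [-0.001, 0.63, 0.777, -0.0]
wrist_force: [-0.2, -0.3, -2.2]
finger_gap: 0.0301
grip_force: 21.2
```

```bash
python3 -m handwheel '[[-40,-3,0,0,0.2],[-65,-5,0,0,0.2],[-74,-6,0,0,0.2],[-74,-6,0,0,0.2],[-74,-6,0,0,0.2]]'
cat > ring.py <<'E'
from h import *
from scipy.optimize import least_squares
w=imaging.read_camera("wrist"); s=sensors.get_state(); cv2.imwrite("pics/w2.png",w["color"])
print("tcp",s["tcp_pos"],"F",s["wrist_force"],s["joint_pos"])
A=[];U=[]
for v in range(0,420):
  for u in range(120,440):
    if w["z_map"][v,u]>0:
      p=depthpt(w,u,v)
      A.append(p);U.append((u,v))
A=np.array(A);U=np.array(U); n=np.array([.526,-.24])
def fit(lo,hi,rmax,c,rin,rout):
  q=A[(A[:,2]>lo)&(A[:,2]<hi)&(np.linalg.norm(A[:,:2]-c,axis=1)<rmax)]
  print(len(q), q.mean(0) if len(q) else "")
  return q
q=fit(.062,.073,.05,n,0,0)
(cx,cy),r=cv2.minEnclosingCircle((q[:,:2]*1000).astype(np.float32)); print("outer circle",cx,cy,r)
c=np.array([cx,cy])/1000
# inner/outer edges by angle
th=np.arctan2(q[:,1]-c[1],q[:,0]-c[0]); rr=np.linalg.norm(q[:,:2]-c,axis=1)
for k in range(5):
  b=((th+np.pi)/(2*np.pi)*36).astype(int); I=[];O=[]
  for i in range(36):
    m=b==i
    if m.sum()>8: I.append(q[m][rr[m].argmin(),:2]); O.append(q[m][rr[m].argmax(),:2])
for E,nm in((I,"in"),(O,"out")):
  E=np.array(E); f=least_squares(lambda p:np.linalg.norm(E-p[:2],axis=1)-p[2],[*c,.025],loss="soft_l1",f_scale=.0005); print(nm,len(E),f.x,np.abs(f.fun).mean())
l=A[(A[:,2]>.026)&(A[:,2]<.036)&(np.linalg.norm(A[:,:2]-n,axis=1)<.09)]
print("lip",len(l),cv2.minAreaRect((l[:,:2]*1000).astype(np.float32)))
E
python3 ring.py
```

```text
clock: 5.35
tcp_pos: [0.5243, -0.2393, 0.2538]
orientation: [-0.001, 0.629, 0.777, 0.0]
wrist_force: [0.0, -0.2, -3.4]
finger_gap: 0.0303
grip_force: 21.2
tcp [ 0.52443574 -0.2390334   0.25418316] F [-0.57461821  0.07738861 -2.96365898] [-5.67177870e-01  3.12662276e-01  1.00978378e-01  1.36089794e+00
  4.97980869e-04  7.93553435e-01]
1468 [ 0.53156578 -0.23216823  0.06684405]
outer circle 533.1377563476562 -244.16326904296875 31.866539001464844
in 24 [ 0.53303845 -0.24444363  0.0199497 ] 0.0001474631897874368
out 24 [ 0.53310471 -0.24437845  0.03166587] 0.00014818822965622595
lip 7107 ((529.9825439453125, -242.64102172851562), (115.65890502929688, 115.96429443359375), 67.92140197753906)
```

View pics/w2.png

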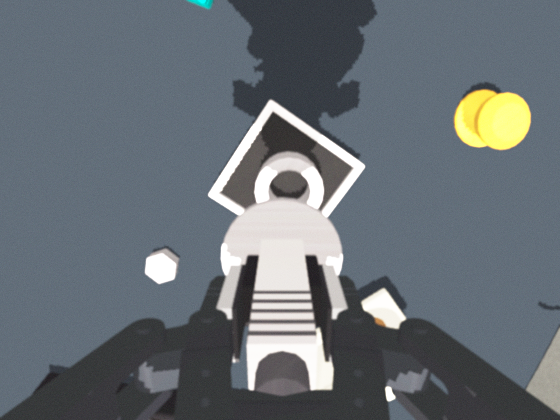

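The picture shows the bushing rim ring at about (289,188), with the gauge's flange in front of it at about (281,240). Now I fit the flange in the same image for the relative shift.

```bash
cat > rel.py <<'E'
from h import *
w=imaging.read_camera("wrist"); t=np.mean([sensors.get_state()["tcp_pos"]],0)
A=np.array([depthpt(w,u,v) for v in range(150,420) for u in range(180,380) if w["z_map"][v,u]>0])
A=A[np.linalg.norm(A[:,:2]-t[:2],axis=1)<.05]
h=np.histogram(A[:,2],bins=np.arange(t[2]-.06,t[2]+.1,.004)); print([(round(b-t[2],3),int(n)) for b,n in zip(h[1],h[0]) if n>60])
q=A[(A[:,2]>t[2]-.030)&(A[:,2]<t[2]-.016)]; Z=np.median(q[:,2]); q=q[np.abs(q[:,2]-Z)<.002]
from scipy.optimize import least_squares
hull=cv2.convexHull((q[:,:2]*1000).astype(np.float32))[:,0]/1000
# front half of rim: +tool x side
x=toTool([1,0,0]),toTool([0,1,0]); xt=np.array([x[0][0],x[1][0]])/1000; yt=np.array([x[0][1],x[1][1]])/1000
E=hull[(hull-t[:2])@xt>.003]
f=least_squares(lambda p:np.linalg.norm(E-p[:2],axis=1)-.030,t[:2],loss="soft_l1",f_scale=.0005)
print("flange top z",Z,"centre",f.x,"resid",np.abs(f.fun).mean(),len(E),"tcp",t)
d=np.array([.53305,-.2444])-f.x; print("shift tool mm",d@xt*1000,d@yt*1000, "rel to tcp",(f.x-t[:2])@xt*1000,(f.x-t[:2])@yt*1000)
E
python3 rel.py
```

```text
[(np.float64(-0.032), 68), (np.float64(-0.028), 3713), (np.float64(-0.024), 1575), (np.float64(-0.02), 130), (np.float64(-0.016), 147), (np.float64(-0.012), 148), (np.float64(-0.008), 248), (np.float64(-0.004), 283), (np.float64(0.0), 302), (np.float64(0.004), 471), (np.float64(0.008), 627), (np.float64(0.012), 682), (np.float64(0.016), 832), (np.float64(0.02), 1396), (np.float64(0.024), 863), (np.float64(0.028), 838), (np.float64(0.032), 852), (np.float64(0.036), 1371), (np.float64(0.04), 996), (np.float64(0.044), 1357), (np.float64(0.048), 1305), (np.float64(0.052), 2241), (np.float64(0.056), 1373), (np.float64(0.06), 544), (np.float64(0.064), 1639), (np.float64(0.068), 1081), (np.float64(0.072), 1986), (np.float64(0.076), 2368), (np.float64(0.08), 2302), (np.float64(0.084), 1474)]
flange top z 0.23019492077232767 centre [ 0.5252317  -0.23821697] resid 7.436870254876469e-05 33 tcp [ 0.52461755 -0.23889738  0.25452911]
shift tool mm -7.680498584082838 6.353376434836987 rel to tcp 0.537022105400367 0.7427973712820348
```

```bash
python3 -m handwheel '[[-4,3,30,0,0.2],[-7.7,6.4,65,0,0.2],[-7.7,6.4,95,0,0.2],[-7.7,6.4,113,0,0.2],[-7.7,6.4,122,0,0.2],[-7.7,6.4,122,0,0.2]]'; python3 -c "
from h import *
print([np.round(sensors.get_state()[k],4) for k in('wrist_force','ft_torque','tcp_pos')])"
```

```text
clock: 6.05
tcp_pos: [0.5321, -0.2452, 0.1319]
orientation: [-0.001, 0.629, 0.777, -0.0]
wrist_force: [0.0, 0.2, -2.9]
finger_gap: 0.0302
grip_force: 21.2
[array([ 0.0089,  0.2306, -2.9402]), array([-0.0159, -0.0105,  0.0284]), array([ 0.5321, -0.2452,  0.1319])]
```

```bash
python3 -m handwheel '[[0,0,3,0,0.2],[0,0,6,0,0.2],[0,0,8,0,0.2],[0,0,9,0,0.2],[0,0,10,0,0.2]]'; python3 -c "
from h import *
print([np.round(sensors.get_state()[k],4) for k in('wrist_force','ft_torque','tcp_pos')])"
```

```text
clock: 6.55
tcp_pos: [0.5328, -0.2468, 0.123]
orientation: [0.0, 0.63, 0.777, 0.0]
wrist_force: [-0.8, 0.1, -3.2]
finger_gap: 0.0302
grip_force: 21.2
[array([-0.7696,  0.1479, -3.1883]), array([0.0122, 0.0304, 0.0048]), array([ 0.5328, -0.2468,  0.123 ])]
```

```bash
python3 -m handwheel '[[0,0,1,0,0.2],[0,0,2,0,0.2],[0,0,4,0,0.2],[0,0,5,0,0.2]]'; python3 -c "
from h import *
print([np.round(sensors.get_state()[k],4) for k in('wrist_force','ft_torque','tcp_pos')])"
```

```text
clock: 6.95
tcp_pos: [0.5326, -0.2466, 0.1175]
orientation: [-0.0, 0.63, 0.777, 0.0]
wrist_force: [0.6, -0.3, -2.7]
finger_gap: 0.0301
grip_force: 21.2
[array([ 0.6374, -0.265 , -2.7365]), array([ 0.0116,  0.0601, -0.0148]), array([ 0.5326, -0.2466,  0.1175])]
```

```bash
python3 -m handwheel '[[0,0,2,0,0.2],[0,0,5,0,0.2],[0,0,8,0,0.2],[0,0,11,0,0.2],[0,0,14,0,0.2],[0,0,16,0,0.2],[0,0,17,0,0.2]]'
```

```text
clock: 7.65
tcp_pos: [0.5326, -0.2466, 0.1004]
orientation: [-0.0, 0.629, 0.777, 0.0]
wrist_force: [-0.4, -0.3, -3.9]
finger_gap: 0.0301
grip_force: 21.2
```

```bash
python3 -m handwheel '[[0,0,1,0,0.2],[0,0,2,0,0.2],[0,0,3,0,0.2],[0,0,3,0,0.2]]'
```

```text
clock: 8.05
tcp_pos: [0.5326, -0.2466, 0.0976]
orientation: [-0.0, 0.629, 0.777, 0.0]
wrist_force: [0.2, -0.6, -3.3]
finger_gap: 0.0303
grip_force: 21.2
```

```bash
python3 -m handwheel '[[0,0,0.7,0,0.2],[0,0,1.4,0,0.2],[0,0,2,0,0.2],[0,0,2,0,0.2]]'
```

```text
clock: 8.45
tcp_pos: [0.5327, -0.2467, 0.0959]
orientation: [0.0, 0.629, 0.777, 0.0]
wrist_force: [-0.6, 0.4, -1.9]
finger_gap: 0.0304
grip_force: 21.3
```

```bash
python3 -m handwheel '[[0,0,0.5,0,0.2],[0,0,1,0,0.2],[0,0,1.3,0,0.2],[0,0,1.3,0,0.2]]'
```

```text
clock: 8.85
tcp_pos: [0.5327, -0.2467, 0.0948]
orientation: [0.0, 0.629, 0.777, 0.0]
wrist_force: [-1.0, -0.3, 1.6]
finger_gap: 0.0301
grip_force: 21.7
```

```bash
python3 -m handwheel '[[0,0,0,0,0.36],[0,0,0,0,0.45],[0,0,0,0,0.6],[0,0,0,0,0.8],[0,0,0,0,1],[0,0,0,0,1],[0,0,0,0,1],[0,0,0,0,1]]'
```

```text
clock: 9.65
tcp_pos: [0.5327, -0.2466, 0.0944]
orientation: [-0.0, 0.629, 0.777, 0.0]
wrist_force: [-0.1, 0.9, 0.3]
finger_gap: 0.0855
grip_force: 0.0
```

```bash
python3 -m handwheel '[[0,0,-20,0,1],[0,0,-60,0,1],[0,0,-100,0,1],[0,0,-140,0,1],[0,0,-160,0,1],[0,0,-160,0,1],[0,0,-160,0,1]]'
cat > gz.py <<'E'
from h import *
from scipy.optimize import least_squares
import sys
n=np.array([float(sys.argv[1]),float(sys.argv[2])]); z0=float(sys.argv[3])  # rim height the flange rests on
w=imaging.read_camera("wrist"); s=sensors.get_state(); cv2.imwrite(sys.argv[4],w["color"])
A=np.array([depthpt(w,u,v) for v in range(60,330) for u in range(170,390) if w["z_map"][v,u]>0])
A=A[np.linalg.norm(A[:,:2]-n,axis=1)<.06]
xt=np.array([toTool([1,0,0])[0],toTool([0,1,0])[0]])/1000; yt=np.array([toTool([1,0,0])[1],toTool([0,1,0])[1]])/1000
for nm,lo,hi in(("flange",z0+.003,z0+.008),("pads",z0+.046,z0+.053),("handletop",z0+.080,z0+.088),("cap",z0+.0895,z0+.1)):
    q=A[(A[:,2]>lo)&(A[:,2]<hi)]
    if len(q)<20: print(nm,len(q)); continue
    r=cv2.minAreaRect((q[:,:2]*1000).astype(np.float32)); d=np.array(r[0])/1000-s["tcp_pos"][:2]
    print(nm,len(q),"zmed",np.median(q[:,2]).round(4),r,"shift tool",(d@xt*1000).round(1),(d@yt*1000).round(1))
print("tcp",s["tcp_pos"],"yaw y",np.degrees(np.arctan2(yt[1],yt[0])),s["joint_pos"][5])
E
python3 gz.py .533 -.2445 .067 pics/w3.png
```

```text
clock: 10.35
tcp_pos: [0.5328, -0.2467, 0.2542]
orientation: [0.0, 0.629, 0.777, 0.0]
wrist_force: [-0.1, -0.5, -0.3]
finger_gap: 0.0853
grip_force: 0.0
flange 1681 zmed 0.0714 ((533.2859497070312, -244.36856079101562), (59.385562896728516, 55.94358444213867), 11.862808227539062) shift tool 1.7 1.4
pads 394 zmed 0.1162 ((533.301513671875, -245.5054473876953), (36.91848373413086, 19.14219856262207), 11.756333351135254) shift tool 0.6 1.2
handletop 412 zmed 0.1513 ((533.2643432617188, -246.1345672607422), (19.894329071044922, 20.969619750976562), 12.261432647705078) shift tool -0.0 1.0
cap 446 zmed 0.1625 ((533.2662353515625, -245.90638732910156), (14.984452247619629, 15.560076713562012), 10.713513374328613) shift tool 0.2 1.1
tcp [ 0.53224945 -0.24634059  0.25318931] yaw y 11.976718607730405 0.791404640335668
```

```bash
python3 -m handwheel '[[0,0.7,0,0,0],[0,0.7,0,0,0],[0,0.7,20,0,0],[0,0.7,45,0,0],[0,0.7,65,0,0],[0,0.7,78,0,0],[0,0.7,84,0,0],[0,0.7,85,0,0]]' 30
```

```text
clock: 11.2
tcp_pos: [0.533, -0.2463, 0.1687]
orientation: [-0.001, 0.629, 0.777, -0.0]
wrist_force: [-0.3, 0.5, 0.0]
finger_gap: -0.0002
grip_force: 0.0
```

```bash
python3 -m handwheel '[[0,0,1,0,0],[0,0,2,0,0],[0,0,3,0,0],[0,0,3,0,0]]'
```

```text
clock: 11.6
tcp_pos: [0.5336, -0.2466, 0.1669]
orientation: [0.0, 0.629, 0.777, 0.0]
wrist_force: [-0.6, 1.4, -0.1]
finger_gap: 0.0001
grip_force: 0.0
```

```bash
python3 -m handwheel '[[0,0,1,0,0],[0,0,2,0,0],[0,0,3,0,0],[0,0,3,0,0]]'
```

```text
clock: 12.0
tcp_pos: [0.5333, -0.2464, 0.1632]
orientation: [-0.0, 0.629, 0.777, 0.0]
wrist_force: [-0.2, 0.1, -0.2]
finger_gap: 0.0001
grip_force: 0.0
```

```bash
python3 -m handwheel '[[0,0,0.5,0,0],[0,0,1,0,0],[0,0,1.5,0,0],[0,0,1.5,0,0]]'
```

```text
clock: 12.4
tcp_pos: [0.5334, -0.2465, 0.1621]
orientation: [0.0, 0.629, 0.777, 0.0]
wrist_force: [-0.3, 0.6, 2.2]
finger_gap: -0.0
grip_force: 0.7
```

```bash
python3 -m handwheel '[[0,0,0.5,0,0],[0,0,1,0,0],[0,0,1,0,0]]'
```

```text
clock: 12.7
tcp_pos: [0.5335, -0.2465, 0.161]
orientation: [0.0, 0.629, 0.777, 0.0]
wrist_force: [-0.2, -0.3, 1.4]
finger_gap: -0.0005
grip_force: 0.6
```

```bash
python3 -m handwheel '[[0,0,0.5,0,0],[0,0,1,0,0],[0,0,1,0,0]]'
```

```text
clock: 13.0
tcp_pos: [0.5334, -0.2466, 0.16]
orientation: [0.0, 0.63, 0.777, 0.0]
wrist_force: [-0.4, -0.9, 0.9]
finger_gap: -0.0002
grip_force: 0.7
```

```bash
python3 -m handwheel '[[0,0,0.5,0,0],[0,0,0.7,0,0],[0,0,0.7,0,0]]'
```

```text
clock: 13.3
tcp_pos: [0.5334, -0.2465, 0.1592]
orientation: [-0.0, 0.63, 0.777, 0.0]
wrist_force: [-0.2, -0.8, 1.2]
finger_gap: -0.0001
grip_force: 0.7
```

```bash
python3 -m handwheel '[[0,0,0.5,0,0],[0,0,1,0,0],[0,0,1,0,0]]'; python3 gz.py .5332 -.2455 .067 pics/w4.png
```

```text
clock: 13.6
tcp_pos: [0.5334, -0.2465, 0.1582]
orientation: [-0.0, 0.629, 0.777, 0.0]
wrist_force: [-1.3, 0.4, 1.4]
finger_gap: -0.0003
grip_force: 1.0
flange 2844 zmed 0.0709 ((532.2479858398438, -240.57403564453125), (59.765621185302734, 48.230812072753906), 10.984375) shift tool 6.0 0.1
pads 820 zmed 0.1157 ((533.12548828125, -244.94151306152344), (36.277835845947266, 18.847105026245117), 11.670038223266602) shift tool 1.6 0.1
handletop 660 zmed 0.1507 ((532.4276733398438, -240.78793334960938), (19.999202728271484, 11.52170467376709), 11.593656539916992) shift tool 5.8 0.2
cap 267 zmed 0.165 ((532.1045532226562, -238.0775146484375), (25.121639251708984, 7.486728191375732), 20.853300094604492) shift tool 8.5 0.5
tcp [ 0.53339573 -0.24648142  0.15826673] yaw y 11.975601284706256 0.7922805014402653
```

View pics/w4.png

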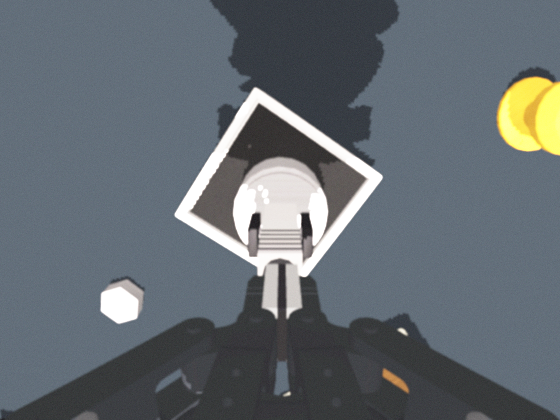

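The view shows the shut fingertips standing on the cap at about (283,270), the flange at (281,205), and the gauge upright. I keep pushing in small steps.

```bash
python3 -m handwheel '[[0,0,0.5,0,0],[0,0,0.5,0,0]]'
```

```text
clock: 13.85
tcp_pos: [0.5334, -0.2465, 0.1578]
orientation: [0.0, 0.629, 0.777, 0.0]
wrist_force: [1.1, 0.1, 3.0]
finger_gap: -0.0001
grip_force: 1.3
```

```bash
python3 -m handwheel '[[0,0,0.5,0,0],[0,0,0.5,0,0]]'
```

```text
clock: 14.05
tcp_pos: [0.5335, -0.2465, 0.1574]
orientation: [0.0, 0.629, 0.777, 0.0]
wrist_force: [0.1, 0.8, 3.9]
finger_gap: 0.0004
grip_force: 2.0
```

```bash
python3 -m handwheel '[[0,0,0.5,0,0],[0,0,0.5,0,0]]'
```

```text
clock: 14.25
tcp_pos: [0.5335, -0.2465, 0.1571]
orientation: [0.0, 0.629, 0.777, 0.0]
wrist_force: [-0.3, 0.5, 5.3]
finger_gap: -0.0003
grip_force: 2.7
```

```bash
python3 -m handwheel '[[0,0,0.5,0,0],[0,0,0.5,0,0]]'
```

```text
clock: 14.45
tcp_pos: [0.5335, -0.2466, 0.1568]
orientation: [0.0, 0.629, 0.777, 0.0]
wrist_force: [-0.4, 1.4, 6.3]
finger_gap: -0.0001
grip_force: 3.2
```

```bash
python3 -m handwheel '[[0,0,0.5,0,0],[0,0,0.5,0,0]]'
```

```text
clock: 14.65
tcp_pos: [0.5335, -0.2466, 0.1565]
orientation: [0.0, 0.629, 0.777, 0.0]
wrist_force: [-1.0, 0.6, 6.9]
finger_gap: 0.0004
grip_force: 3.7
```

```bash
python3 -m handwheel '[[0,0,0.5,0,0],[0,0,0.5,0,0]]'
```

```text
clock: 14.85
tcp_pos: [0.5336, -0.2466, 0.1562]
orientation: [0.001, 0.629, 0.777, 0.0]
wrist_force: [-1.8, 0.2, 8.3]
finger_gap: -0.0006
grip_force: 4.3
```

```bash
python3 -m handwheel '[[0,0,0.4,0,0],[0,0,0.8,0,0],[0,0,0.8,0,0]]'
```

```text
clock: 15.15
tcp_pos: [0.5337, -0.2466, 0.1558]
orientation: [0.001, 0.629, 0.777, 0.0]
wrist_force: [-1.9, 1.7, 11.1]
finger_gap: 0.0
grip_force: 5.1
```

```bash
python3 -m handwheel '[[0,0,-5,0,0],[0,0,-30,0,0.5],[0,0,-60,0,1],[0,0,-90,0,1],[0,0,-100,0,1],[0,0,-100,0,1]]'; sed -i 's/z0+.0895/z0+.0885/' gz.py
python3 gz.py .5332 -.2455 .067 pics/w5.png
```

```text
clock: 15.75
tcp_pos: [0.5341, -0.2469, 0.2555]
orientation: [0.001, 0.629, 0.777, 0.0]
wrist_force: [0.8, 0.1, 0.4]
finger_gap: 0.072
grip_force: 0.0
flange 1695 zmed 0.0714 ((533.1433715820312, -244.5042724609375), (59.6827507019043, 55.94350814819336), 10.3346586227417) shift tool 2.1 0.1
pads 390 zmed 0.1163 ((533.3563232421875, -245.20872497558594), (36.15545654296875, 18.806547164916992), 11.480774879455566) shift tool 1.4 0.2
handletop 425 zmed 0.1513 ((533.1297607421875, -245.8671875), (20.13140296936035, 20.380657196044922), 12.192853927612305) shift tool 0.8 -0.2
cap 402 zmed 0.1584 ((533.2734985351562, -245.74594116210938), (15.165435791015625, 15.217652320861816), 11.441460609436035) shift tool 0.9 -0.0
tcp [ 0.53347341 -0.24660633  0.25396794] yaw y 11.972530262819877 0.7922759412740349
```

The cap reads 158.4 mm against 162.5 mm before, so it is down, and the pads show 36 mm, which matches the bore. I now turn 90° to grip the bare handle across its y flats.

```bash
python3 -m handwheel '[[0.5,-0.5,0,-0.15,1],[0.5,-0.5,0,-0.3,1],[0.5,-0.5,0,-0.45,1],[0.5,-0.5,0,-0.6,1],[0.5,-0.5,0,-0.75,1],[0.5,-0.5,0,-0.9,1],[0.5,-0.5,0,-1.05,1],[0.5,-0.5,0,-1.2,1]]' 25
```

```text
clock: 16.6
tcp_pos: [0.5319, -0.2456, 0.2518]
orientation: [-0.002, 0.078, 0.997, 0.001]
wrist_force: [-0.5, -0.3, 0.7]
finger_gap: 0.0856
grip_force: 0.0
```

```bash
python3 -m handwheel '[[0,0,0,-0.15,1],[0,0,0,-0.3,1],[0,0,0,-0.37,1],[0,0,0,-0.37,1],[0,0,0,-0.37,1]]'; python3 gz.py .5332 -.2455 .067 pics/w6.png
```

```text
clock: 17.1
tcp_pos: [0.5322, -0.2457, 0.2528]
orientation: [-0.001, -0.103, 0.995, 0.001]
wrist_force: [0.4, -0.1, 0.6]
finger_gap: 0.0853
grip_force: 0.0
flange 2041 zmed 0.0714 ((531.764892578125, -246.45651245117188), (56.16038131713867, 59.279598236083984), 12.226938247680664) shift tool 0.7 -0.5
pads 242 zmed 0.1162 ((520.005859375, -248.86228942871094), (8.772170066833496, 19.595474243164062), 11.24064826965332) shift tool 12.7 -0.4
handletop 439 zmed 0.1513 ((533.5573120117188, -245.5936279296875), (21.19562530517578, 19.941835403442383), 11.590880393981934) shift tool -1.3 -0.0
cap 406 zmed 0.1583 ((533.4065551757812, -245.87994384765625), (15.319463729858398, 15.350763320922852), 28.005050659179688) shift tool -1.0 -0.3
tcp [ 0.5323305  -0.24583408  0.25316433] yaw y 101.83686749305905 -0.7761412948169222
```

```bash
python3 -m handwheel '[[-1,-0.2,40,0,1],[-1,-0.2,80,0,1],[-1,-0.2,110,0,1],[-1,-0.2,128,0,1],[-1,-0.2,136,0,1],[-1,-0.2,136,0,0.6],[-1,-0.2,136,0,0.4],[-1,-0.2,136,0,0.3]]' 25
```

```text
clock: 17.95
tcp_pos: [0.5348, -0.2467, 0.1199]
orientation: [0.001, -0.104, 0.995, -0.001]
wrist_force: [0.0, -0.7, -0.2]
finger_gap: 0.0439
grip_force: 0.0
```

```bash
python3 -m handwheel '[[0,0,0,0,0.28],[0,0,0,0,0.26],[0,0,0,0,0.24],[0,0,0,0,0.22],[0,0,0,0,0.1],[0,0,0,0,0.1]]' 25
```

```text
clock: 18.55
tcp_pos: [0.5339, -0.2459, 0.1186]
orientation: [0.0, -0.104, 0.995, 0.0]
wrist_force: [0.8, 2.7, 1.9]
finger_gap: 0.0192
grip_force: 25.5
```

```bash
python3 -m handwheel '[[0,0.4,0,0,0.1],[0,0.4,-3,0,0.1],[0,0.4,-8,0,0.1],[0,0.4,-14,0,0.1],[0,0.4,-20,0,0.1]]'
```

```text
clock: 19.05
tcp_pos: [0.5333, -0.2458, 0.1387]
orientation: [-0.001, -0.104, 0.995, 0.0]
wrist_force: [0.0, -0.3, -3.1]
finger_gap: 0.0193
grip_force: 24.8
```

```bash
python3 -m handwheel '[[0,0,-10,0,0.1],[0,0,-25,0,0.1],[0,0,-50,0,0.1],[0,0,-80,0,0.1],[0,0,-110,0,0.1],[0,0,-120,0,0.1],[0,0,-120,0,0.1]]'; python3 - <<'E'
from h import *
s=sensors.get_state(); print(s["wrist_force"],s["joint_pos"])
w=imaging.read_camera("wrist"); c=imaging.read_camera("side"); t=imaging.read_camera("top")
cv2.imwrite("pics/lift2.png",np.hstack([w["color"][120:420,100:460],cv2.resize(c["color"][200:350,250:400],(300,300),interpolation=cv2.INTER_CUBIC)]))
A=np.array([depthpt(w,u,v) for v in range(0,420) for u in range(120,440) if w["z_map"][v,u]>0])
q=A[(A[:,2]>.062)&(A[:,2]<.073)&(np.linalg.norm(A[:,:2]-[.533,-.2445],axis=1)<.05)]; print("ring",len(q),cv2.minEnclosingCircle((q[:,:2]*1000).astype(np.float32)) if len(q) else 0)
print("to stand:",toTool(np.array([.4736,.1668,.25])-s["tcp_pos"]),s["tcp_pos"])
E
```

```text
clock: 19.75
tcp_pos: [0.5345, -0.2463, 0.2605]
orientation: [0.001, -0.104, 0.995, -0.001]
wrist_force: [0.3, 0.7, -3.0]
finger_gap: 0.0197
grip_force: 24.9
[ 0.3266653   0.68051006 -2.99638713] [-5.68178256e-01  3.31364707e-01  1.42419882e-01  1.37794062e+00
 -1.37732265e-04 -7.76303581e-01]
ring 1419 ((533.00341796875, -244.40415954589844), 31.84814453125)
to stand: [-25.84417976 416.7905638   11.25000083] [ 0.53447987 -0.24634935  0.26049371]
```

View pics/lift2.png

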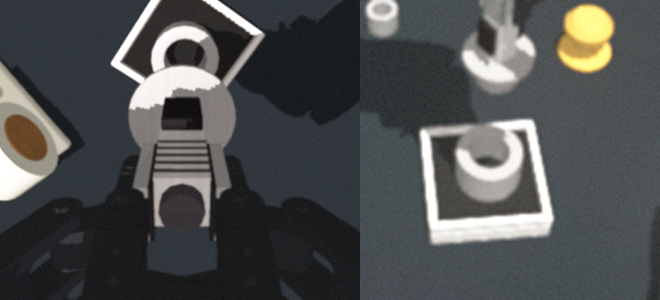

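The view shows the gauge held by the bare handle and clear of the bushing, whose ring has not moved. Now I carry it to the stand.

```bash
python3 -m handwheel '[[-1,20,0,0,0.1],[-4,65,0,0,0.1],[-7,110,0,0,0.1],[-10,155,0,0,0.1],[-13,200,0,0,0.1],[-16,245,0,0,0.1],[-18,290,0,0,0.1],[-21,330,0,0,0.1]]'
```

```text
clock: 20.7
tcp_pos: [0.4842, 0.0834, 0.2567]
orientation: [-0.002, -0.104, 0.995, 0.0]
wrist_force: [2.1, 0.2, -3.4]
finger_gap: 0.0196
grip_force: 25.6
```

```bash
python3 -m handwheel '[[-3,45,0,0,0.1],[-4,75,0,0,0.1],[-5,87,0,0,0.1],[-5,87,0,0,0.1],[-5,87,0,0,0.1]]'
python3 - <<'E'
from h import *
from scipy.optimize import least_squares
w=imaging.read_camera("wrist"); s=sensors.get_state(); t=s["tcp_pos"]; cv2.imwrite("pics/w7.png",w["color"])
x=toTool([1,0,0]),toTool([0,1,0]); xt=np.array([x[0][0],x[1][0]])/1000; yt=np.array([x[0][1],x[1][1]])/1000
A=np.array([depthpt(w,u,v) for v in range(0,420) for u in range(100,460) if w["z_map"][v,u]>0])
q=A[(A[:,2]>.040)&(A[:,2]<.049)&(np.linalg.norm(A[:,:2]-[.4736,.1668],axis=1)<.09)]
r=cv2.minAreaRect((q[:,:2]*1000).astype(np.float32)); print("stand",len(q),np.median(q[:,2]),r)
L=np.c_[q[:,:2]-t[:2]]; L=np.c_[L@xt,L@yt]*1000; print("in tool: x",L[:,0].min(),L[:,0].max(),"y",L[:,1].min(),L[:,1].max())
B=A[np.linalg.norm(A[:,:2]-t[:2],axis=1)<.05]
f0=B[(B[:,2]>t[2]-.058)&(B[:,2]<t[2]-.035)]; Z=np.median(f0[:,2]); f0=f0[np.abs(f0[:,2]-Z)<.002]
h=cv2.convexHull((f0[:,:2]*1000).astype(np.float32))[:,0]/1000; E=h[(h-t[:2])@xt>.003]
f=least_squares(lambda p:np.linalg.norm(E-p[:2],axis=1)-.030,t[:2],loss="soft_l1",f_scale=.0005)
print("flange",Z,f.x,np.abs(f.fun).mean(),len(E)); d=np.array(r[0])/1000-f.x; print("shift tool",d@xt*1000,d@yt*1000,"tcp",t)
E
```

```text
clock: 21.2
tcp_pos: [0.4727, 0.1671, 0.2575]
orientation: [-0.001, -0.104, 0.995, -0.0]
wrist_force: [-0.1, -0.5, -3.2]
finger_gap: 0.0197
grip_force: 25.7
stand 5394 0.044951350936044965 ((467.248291015625, 161.33029174804688), (90.78074645996094, 100.85530090332031), 15.448908805847168)
in tool: x -41.51662538798665 54.84532858945658 y -57.08257475167334 48.502021535684996
flange 0.20980079625270887 [0.47210075 0.16693912] 7.871340117089436e-05 34
shift tool 5.903056689877114 -4.489894302120142 tcp [0.47288883 0.16670887 0.2577475 ]
```

View pics/w7.png

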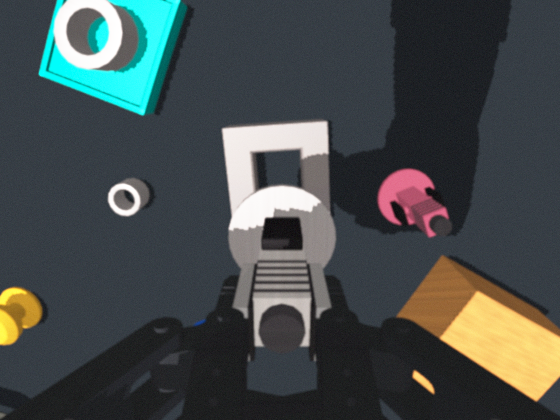

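The view shows the slot at (277,170), partly hidden by the flange at (282,235). Correcting for the hidden 19 mm of stand, the target is (0.4765, 0.1636).

```bash
python3 -m handwheel '[[-2,-2,30,0,0.1],[-3.5,-4.2,65,0,0.1],[-3.5,-4.2,95,0,0.1],[-3.5,-4.2,115,0,0.1],[-3.5,-4.2,125,0,0.1],[-3.5,-4.2,131,0,0.1],[-3.5,-4.2,136,0,0.1],[-3.5,-4.2,139,0,0.1]]'
```

```text
clock: 22.05
tcp_pos: [0.478, 0.1641, 0.12]
orientation: [0.001, -0.104, 0.995, 0.0]
wrist_force: [-0.6, 1.4, -2.5]
finger_gap: 0.0198
grip_force: 25.7
```

```bash
python3 -m handwheel '[[0,0,3,0,0.1],[0,0,6,0,0.1],[0,0,10,0,0.1],[0,0,14,0,0.1],[0,0,17,0,0.1],[0,0,18,0,0.1]]'
```

```text
clock: 22.65
tcp_pos: [0.477, 0.1643, 0.101]
orientation: [-0.0, -0.104, 0.995, 0.0]
wrist_force: [-0.1, 0.6, -3.6]
finger_gap: 0.0197
grip_force: 25.7
```

In the slot, about 3 mm to go.

```bash
python3 -m handwheel '[[0,0,1,0,0.1],[0,0,2,0,0.1],[0,0,2.5,0,0.1],[0,0,2.5,0,0.1]]'
```

```text
clock: 23.05
tcp_pos: [0.4773, 0.1643, 0.099]
orientation: [0.0, -0.104, 0.995, 0.0]
wrist_force: [-0.4, -1.0, -2.1]
finger_gap: 0.0199
grip_force: 25.7
```

```bash
python3 -m handwheel '[[0,0,0.4,0,0.1],[0,0,0.8,0,0.1],[0,0,0.8,0,0.1]]'
```

```text
clock: 23.35
tcp_pos: [0.4773, 0.1643, 0.0982]
orientation: [0.0, -0.104, 0.995, 0.0]
wrist_force: [-0.5, -0.4, -3.2]
finger_gap: 0.0198
grip_force: 25.7
```

```bash
python3 -m handwheel '[[0,0,0.4,0,0.1],[0,0,0.8,0,0.1],[0,0,0.8,0,0.1]]'
```

```text
clock: 23.65
tcp_pos: [0.4773, 0.1643, 0.0977]
orientation: [0.0, -0.104, 0.995, 0.0]
wrist_force: [-1.6, 0.3, 0.7]
finger_gap: 0.0194
grip_force: 26.1
```

```bash
python3 -m handwheel '[[0,0,0.3,0,0.1],[0,0,0.5,0,0.1],[0,0,0.5,0,0.1]]'
```

```text
clock: 23.95
tcp_pos: [0.4774, 0.1644, 0.0977]
orientation: [0.0, -0.104, 0.995, 0.0]
wrist_force: [-2.8, -0.2, 5.5]
finger_gap: 0.0194
grip_force: 27.0
```

Seated. Release, rise, check.

```bash
python3 -m handwheel '[[0,0,-0.4,0,0.1],[0,0,-0.4,0,0.3],[0,0,-0.4,0,0.5],[0,0,-0.4,0,0.8],[0,0,-0.4,0,1],[0,0,-0.4,0,1],[0,0,-0.4,0,1],[0,0,-0.4,0,1]]'
```

```text
clock: 24.75
tcp_pos: [0.4773, 0.1643, 0.0973]
orientation: [0.0, -0.104, 0.995, 0.0]
wrist_force: [0.4, -0.3, -0.9]
finger_gap: 0.0855
grip_force: 0.0
```

```bash
python3 -m handwheel '[[0,0,-20,0,1],[0,0,-60,0,1],[0,0,-100,0,1],[0,0,-140,0,1],[0,0,-165,0,1],[0,0,-165,0,1],[0,0,-165,0,1]]'; python3 gz.py .4765 .1635 .045 pics/w8.png
```

```text
clock: 25.45
tcp_pos: [0.4775, 0.1643, 0.2625]
orientation: [0.001, -0.104, 0.995, 0.0]
wrist_force: [0.5, 0.2, -0.6]
finger_gap: 0.0857
grip_force: 0.0
flange 1778 zmed 0.05 ((475.5652770996094, 163.65313720703125), (56.59029006958008, 58.65965270996094), 12.698070526123047) shift tool 1.4 -0.3
pads 201 zmed 0.095 ((463.3175354003906, 161.66229248046875), (8.697652816772461, 19.14162254333496), 11.916796684265137) shift tool 13.8 0.3
handletop 362 zmed 0.1299 ((477.0716552734375, 164.0265350341797), (20.77648162841797, 19.7508487701416), 12.239523887634277) shift tool -0.2 -0.2
cap 331 zmed 0.1369 ((476.8619384765625, 164.09376525878906), (15.129629135131836, 15.408249855041504), 57.97901153564453) shift tool 0.0 -0.1
tcp [0.47687316 0.16421892 0.26147427] yaw y 101.93236537461358 -0.035936665646226384
```

View pics/w8.png

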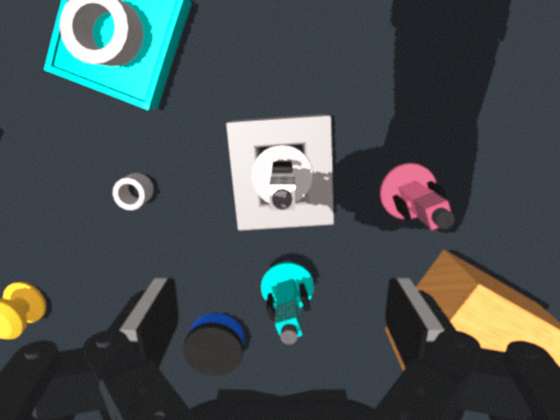

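The gauge stands upright in the slot at (282,175). Its flange is at 50.0 mm, so it is seated. The cap is at 136.9 mm, about 5 mm down, so still locked. Nothing else has moved.

```bash
python3 -c "
from workcell import workorder
print(workorder.hand_in())"
```

```text
the job is handed in; nothing more can be done
None
```

I gauged the large bushing, snapped the lock cap down, set the gauge upright and still locked back in its stand, and handed the job in at about 25.5 s; the hand-in gave no verdict.

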